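# Snap the narrow sample carrier into its dock

### The arm

A 6-joint arm with a two-finger parallel gripper is mounted at the origin on a cart in front of the work surface, level with it; the furniture and walls round the work are solid. World frame = base frame: x ahead of the robot, y to its left, z up, the work surface at z = 0. Lengths are in m, angles in rad, forces in N, time in s.
With the tool pointing down it reaches from about 0.325 to 0.85 m from the base axis. Payload 4.4 kg.
Tool frame: the origin (TCP) lies at the very end of the fingers, on their centre line; the grasp point (between the pads) lies 19 mm behind it; x points along the fingers, y is the direction in which the jaws open and shut, and the axes are right-handed (so a half turn about x gives the same grasp; the last joint's range is limited). The gripper opens to 94 mm and grips with 3 to 60 N. Pads are 16 mm wide; open, the fingers measure 119 mm over their backs; the gripper's body (75 mm by 177 mm) begins 78 mm behind the grasp point.
Start: joints at [1.188, 0.207, 1.542, -0, 1.393, -0.15], TCP at [0.132, 0.56, 0.205] pointing down, gripper open.
Joint ranges: [-2.73, 2.73], [-0.86, 2.22], [0.23, 2.46], [-1.11, 4.25], [0.08, 2.63], [-2.82, 2.82]. Speed limits (rad/s): [2.79, 2.79, 3.14, 3.14, 3.14, 3.14].

### API

Orientations are given as a rotation vector (axis times angle).
In Python, from station import bot gives the robot as it stands. The module is installed in compiled form; this text tells all that it offers.
- The arm moves only by the shell command python3 -m jog 'ROWS'. ROWS is text: rows parted by semicolons, each of 7 numbers parted by spaces: the finger opening in m, from 0 to 0.094, then the shift along the tool's x, y, z in m, then the turn, a rotation vector about the tool's x, y, z in rad. A call has 1 to 10 rows; each row is the pose to reach, as a shift and turn from the pose measured when the call began, along the tool's axes at that moment; what a row does not reach only later rows make up. A row lasts 1/10 s, in which the tool goes at most 50 mm and 8.59 degrees, less where a joint would pass 70% of its speed; a pose out of reach is approached as far as the arm can. A call with a gripper value outside its range is refused whole. The fingers move at their own pace and stop on an object; the grip force is fixed at half the most. Time passes only in rows, so rows that repeat a pose let the fingers close. It gives the time, the measured TCP pose, the force and the opening at its end, in the units of the state.
- bot.observe(): the state, without advancing time (a new reading comes with each control period).
- bot.grab_frame(name): name is "side" or "top"; returns a dict with "frame" (400x640x3 uint8, red, green, blue), "range_z" (400x640 float32, m along the optical axis (not along the pixel's ray), 0 where there is no reading), "intrinsics" (3x3 intrinsics, pixels), "extrinsics" (4x4, takes a point from world to camera coordinates). Camera axes: x right, y down, z forward; pixel columns grow to the right and rows downward; lengths in m; the calibration is good to about 2 mm. A picture is of the moment at which its call begins.
- bot.job_done(): hands the job in, once; it reports no verdict.
The state is a dict: "t": time; "joint_pos": joint angles; "dq": joint speeds; "joint_torque": joint torques, N m; "position": TCP position; "ee_rot": TCP orientation; "ft_force": force on the tool from outside, world axes, zero at the start; "wrist_torque": the same for the moment, N m; "grip_width": opening from 0.0 (shut) to 1.0 (fully open).
Only numpy, scipy, OpenCV 4.12 (cv2) and the standard library are available. Lean on these libraries where they do the work, as an engineer would, in place of code of your own. Each camera call takes 0.05 s, during which the arm holds its last target. There are 200 camera calls.

### The job

Two grey sample carriers with upright black handles stand on the bench. Take the narrow one by its handle, set it down in the open end of the aluminium dock between the guide rails with its raised ridge leading, and slide it in under the spring catch until the catch clicks down behind the ridge; then let go. Leave the wide carrier where it stands.

Things in the scene. Friction and masses are not known exactly. Their poses are not given: they have to be found in the camera images.
- carrier_handle (a point): Narrow carrier, 0.2 kg: grey plate 100 (x) x 60 (y) x 14 mm, upright black handle. This point: middle of the handle, 45 mm above the underside. Handle 36 long (x), 18 thick (y: grasp across it), 14 to 68 mm above the underside. +x points to the ridge, 69 to 77 mm ahead, its top 28 mm above the underside. Plate ends: 80 mm ahead, 20 mm behind. z up.
- wide_handle (a point): Bystander, not to be shifted: a carrier with the same length, handle, ridge and heights, but 106 mm wide, too wide for the dock. Same point and axes as on the narrow one.
- dock: Fixed aluminium dock. Origin: bench level, centre line; +x = slide-in direction, z up. Floor 6 mm high, from x -130 mm. Rails 21 mm high, 90 mm apart, flaring to 120 mm at the open end (x -118). Channel open above: lower a carrier in with handle point at x -105. End wall face x +63. Home: handle point at x -27 (ridge on catch) to -17 mm (on end wall), z 51.
- catch (a joint): Spring catch over the dock's far end: bent steel strip 42 mm wide, top 48 mm above the bench; angle in rad, 0 = down, grows as it lifts (limit 0.6). Its lip slants down to a bend 26 mm above the bench at dock x +40 mm. A ridge sliding in meets the lip with the handle point near x -55, lifts it to about 0.2 with 2 to 6 N of push, and it springs back to 0 behind the ridge.

How it is judged:
By the outcome, as a careful person would: the job done as asked, in the order asked, and still so for the second after the job is handed in, with the robot touching nothing.
It also fails if it takes over 38 s, if anything falls off the work surface, if the arm or the gripper's body presses on something with over 40 N, if the wrist force passes 120 N, or if a joint passes its speed limit or range.

## Working session

There is one attempt and no reset: what is moved stays moved. The work goes in short steps, Python scripts to look and compute and a shell command to move; the robot and the scene stay as the last step left them, time stands still between calls to the robot, and variables do not carry over. Pictures are saved under pics/ and viewed, about 8 in all and at most 12, crops included, and the job is handed in when it is done.

```bash
mkdir -p pics
python3 - <<'E'
from station import bot
import cv2,numpy as np
s=bot.observe()
for k in("t","position","ee_rot","ft_force","grip_width"):print(k,s[k])
for n in("top","side"):
    f=bot.grab_frame(n);cv2.imwrite(f"pics/{n}1.png",f["frame"][:,:,::-1])
    np.savez(f"/tmp/{n}1.npz",**f)
    E=f["extrinsics"];print(n,f["intrinsics"].tolist(),"\n",E.round(3),-E[:3,:3].T@E[:3,3], (f["range_z"]>0).mean())
E
```

```text
t 0.0
position [0.13182679 0.55886497 0.20429793]
ee_rot [ 0.18027866  1.56368223 -0.18371231]
ft_force [-0.00072109  0.16327766  0.44878593]
grip_width 1.0040171707176377
top [[472.1330976225307, 0.0, 319.2950552702407], [0.0, 472.1330976225307, 199.88880258066524], [0.0, 0.0, 1.0]] 
 [[ 3.100e-02 -1.000e+00  3.000e-03 -7.400e-02]
 [-9.970e-01 -3.100e-02 -7.600e-02  5.630e-01]
 [ 7.600e-02 -1.000e-03 -9.970e-01  1.158e+00]
 [ 0.000e+00  0.000e+00  0.000e+00  1.000e+00]] [ 0.47477451 -0.05526726  1.19798937] 0.99609375
side [[496.12756441841924, 0.0, 318.6180245982681], [0.0, 496.12756441841924, 194.5678890127765], [0.0, 0.0, 1.0]] 
 [[ 0.912 -0.409 -0.016 -0.544]
 [-0.237 -0.497 -0.834  0.152]
 [ 0.333  0.765 -0.551  1.116]
 [ 0.     0.     0.     1.   ]] [ 0.15988565 -1.00049839  0.73311985] 0.9961640625
```

View pics/top1.png

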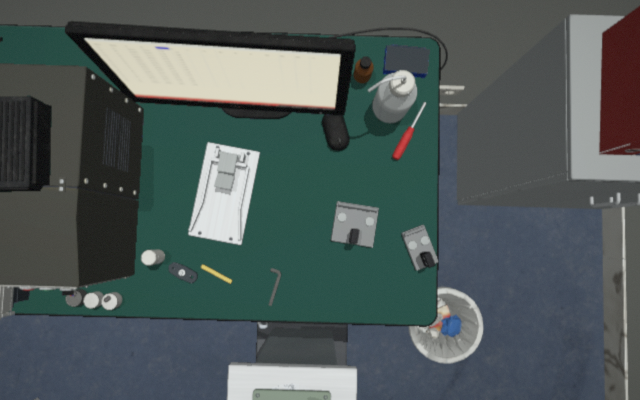

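View pics/side1.png

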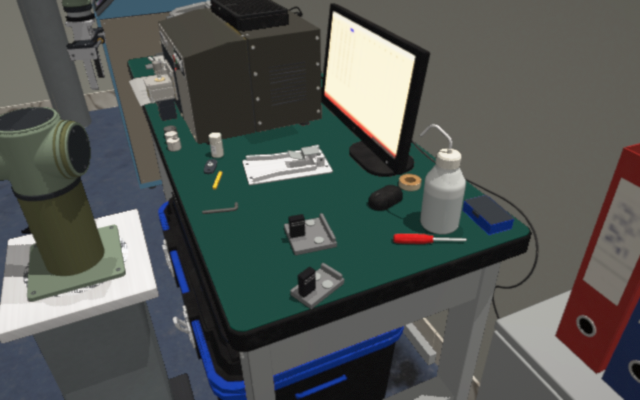

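The top view shows the narrow carrier at about (420,248) with its handle at (427,260), the wide one at (355,225), and the dock at (225,190) with its catch at the far end (227,165). The side view agrees. Next I measure these with depth and colour masks.

```bash
cat > h.py <<'E'
import numpy as np,cv2
def cloud(f):
    K,E,d=f["intrinsics"],f["extrinsics"],f["range_z"]
    v,u=np.mgrid[:400,:640]
    c=np.stack([(u-K[0,2])/K[0,0]*d,(v-K[1,2])/K[1,1]*d,d],-1)
    return (c-E[:3,3])@E[:3,:3]
def plane(f,px,z):
    K,E=f["intrinsics"],f["extrinsics"];px=np.atleast_2d(px).astype(float)
    r=np.c_[(px-K[:2,2])/K[0,0],np.ones(len(px))]@E[:3,:3]
    o=-E[:3,:3].T@E[:3,3]
    return o+r*((z-o[2])/r[:,2])[:,None]
def carrier(f,box,ztop=.068):
    u0,v0,u1,v1=box;P=cloud(f);m=np.zeros((400,640),bool);m[v0:v1,u0:u1]=1
    g=f["frame"].astype(int);z=P[...,2]
    hand=m&(z>.045)&(z<.09)
    plate=m&(z>.006)&(z<.035)&(abs(g[...,0]-g[...,1])<20)&(g[...,0]>60)
    def rect(mm,zz):
        n,l,st,_=cv2.connectedComponentsWithStats(mm.astype(np.uint8));
        i=1+st[1:,4].argmax();v,u=np.nonzero(l==i)
        w=plane(f,np.c_[u,v],zz)
        return cv2.minAreaRect((w[:,:2]*1000).astype(np.float32)),w[:,:2].mean(0),len(u)
    return rect(hand,ztop),rect(plate|hand,.014),P[hand][:,:].mean(0)
E
python3 - <<'E'
from h import *
f=dict(np.load("/tmp/top1.npz"));P=cloud(f)
for b in((395,220,445,280),(325,195,385,255)):
    for r in carrier(f,b):print(r)
g=f["frame"]
# dock
m=np.zeros((400,640),bool);m[130:255,175:270]=1
d=m&(g.min(-1)>110)
n,l,st,c=cv2.connectedComponentsWithStats(d.astype(np.uint8));i=1+st[1:,4].argmax()
v,u=np.nonzero(l==i);w=plane(f,np.c_[u,v],.006)
r=cv2.minAreaRect((w[:,:2]*1000).astype(np.float32));print("dock",r,cv2.boxPoints(r),len(u))
# edge profile by line fit of left/right dock border rows
z=P[...,2]
print("bench z",np.median(z[260:300,300:400]))
hi=m&(z>.035)&(z<.1);print("catch",P[hi].mean(0),np.percentile(P[hi],[5,50,95],axis=0).round(3).tolist())
print("dock h med",np.median(z[l==i]))
for n,b in(("monitor",(70,20,355,120)),("box",(60,60,145,290))):
    q=P[b[1]:b[3],b[0]:b[2]].reshape(-1,3);q=q[q[:,2]>.05];print(n,q.min(0).round(3),q.max(0).round(3))
a=cv2.resize(g[130:255,175:275],None,fx=5,fy=5,interpolation=cv2.INTER_CUBIC)
b=cv2.resize(g[190:290,390:450],None,fx=5,fy=5,interpolation=cv2.INTER_CUBIC)
o=np.zeros((600,800,3),np.uint8);o[:,:500]=a[:600];o[:500,500:]=b
cv2.imwrite("pics/crop1.png",o[:,:,::-1])
E
```

```text
(((428.73486328125, -319.5177001953125), (38.00205612182617, 21.764423370361328), 22.792333602905273), array([ 0.42882336, -0.31975466]), 143)
(((453.333984375, -311.3486328125), (105.33128356933594, 60.93033218383789), 22.757354736328125), array([ 0.45581179, -0.31080515]), 963)
[ 0.42871413 -0.32039307  0.06517556]
(((479.36663818359375, -141.87583923339844), (18.837482452392578, 35.21726989746094), 81.91900634765625), array([ 0.47928784, -0.14191897]), 118)
(((507.8638610839844, -146.4304656982422), (105.93395233154297, 101.72117614746094), 82.65361022949219), array([ 0.50905136, -0.14668943]), 1668)
[ 0.47929144 -0.14194638  0.06757299]
dock ((576.63525390625, 186.56387329101562), (138.8764190673828, 241.91949462890625), 80.90703582763672) [[446.2218   137.11438 ]
 [685.10114   98.882195]
 [707.0487   236.01337 ]
 [468.16937  274.24554 ]] 5186
bench z 0.0016144766541886966
catch [0.63728926 0.17598108 0.04248514] [[0.59, 0.142, 0.036], [0.642, 0.177, 0.043], [0.674, 0.201, 0.048]]
dock h med 0.007107732499313712
monitor [ 0.475 -0.111  0.05 ] [0.843 0.426 1.198]
box [ 0.357 -0.055  0.05 ] [0.81  0.445 1.198]
```

View pics/crop1.png

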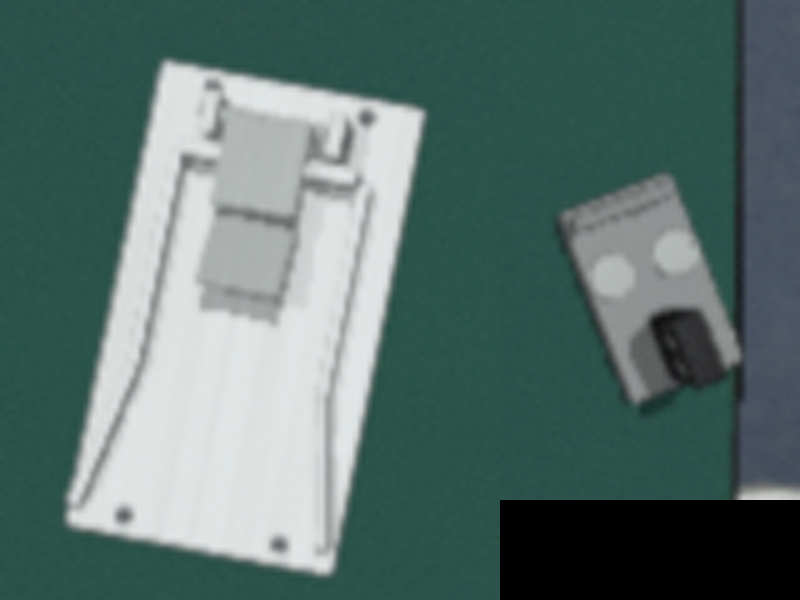

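```bash
cat >> h.py <<'E'
from scipy.spatial.transform import Rotation as R
def go(xyz,yaw,flip=0):
    """TCP target xyz (m), tool down, tool y along +-carrier y for carrier yaw (deg)"""
    from station import bot
    s=bot.observe();p=np.array(s["position"]);A=R.from_rotvec(s["ee_rot"])
    a=np.radians(yaw);y=np.array([-np.sin(a),np.cos(a),0])*(-1 if flip else 1);x=np.array([0,0,-1.])
    B=R.from_matrix(np.c_[x,y,np.cross(x,y)])
    print("t",s["t"],"pos",p.round(4),"F",np.round(s["ft_force"],1),"grip",round(s["grip_width"],3),"q",np.round(s["joint_pos"],2))
    print("tool axes\n",A.as_matrix().round(3))
    print("shift",A.inv().apply(np.array(xyz)-p).round(4),"turn",(A.inv()*B).as_rotvec().round(4))
E
python3 - <<'E'
from h import *
for k in(0,1):go((.427,-.3215,.026),22.8,k)
f=dict(np.load("/tmp/top1.npz"));g=dict(np.load("/tmp/side1.npz"))
P=np.r_[cloud(f).reshape(-1,3),cloud(g).reshape(-1,3)]
print("rows x, cols y .65..-.4, max z cm")
ys=np.arange(.65,-.45,-.05);print("     ",*[f"{y*100:3.0f}" for y in ys])
for x in np.arange(.75,-.05,-.05):
    o=[]
    for y in ys:
        m=(abs(P[:,0]-x)<.025)&(abs(P[:,1]-y)<.025)
        o.append(f"{P[m,2].max()*100:3.0f}" if m.sum()>3 else "  .")
    print(f"{x:.2f}",*o)
E
```

```text
t 0.1 pos [0.1318 0.5589 0.2044] F [-0.5 -0.3  0.1] grip 0.994 q [ 1.19  0.21  1.54 -0.    1.39 -0.15]
tool axes
 [[-0.001  0.23   0.973]
 [-0.002  0.973 -0.23 ]
 [-1.    -0.002 -0.   ]]
shift [ 0.1799 -0.7887  0.4896] turn [-0.6297 -0.0009  0.0019]
t 0.1 pos [0.1318 0.5589 0.2044] F [-0.5 -0.3  0.1] grip 0.994 q [ 1.19  0.21  1.54 -0.    1.39 -0.15]
tool axes
 [[-0.001  0.23   0.973]
 [-0.002  0.973 -0.23 ]
 [-1.    -0.002 -0.   ]]
shift [ 0.1799 -0.7887  0.4896] turn [2.5119e+00 2.5000e-03 1.2000e-03]
rows x, cols y .65..-.4, max z cm
       65  60  55  50  45  40  35  30  25  20  15  10   5  -0  -5 -10 -15 -20 -25 -30 -35 -40
0.75   .  33  33  33  33  33   1   1  10  11  12  12  12  14  17  20   3  14  14   3   1   .
0.70   .  38  38  38  38  33   1   1   1   4   4   1   1   1   3   4   3   1   3   2   1   .
0.65  38  38  38  38  38  33   1   1   3   5   5   3   1   1   1   1   1   1   2   1   1   .
0.60  38  38  38  38  38  33   1   1   3   5   5   1   1   1   1   1   1   1   1   1   1   .
0.55  38  38  38  38  38  33   1   1   3   1   3   1   1   1   1   3   3   3   1   1   1   
[... 325 characters left out ...]
   1   1   1   1   1   1   1   1   1   1   1   .
0.30  21   1   4   4   4   1   1   1   1   1   1   1   1   1   1   1   1   1   1   1   1   .
0.25  15   1   1   1   1   1   1   1   1   1   1   1   1   1   1   1   1   1   1   1   1   .
0.20  35  35 -35 -35 -35 -37 -37 -37 -37 -35 -35 -35 -37 -37 -37 -37 -37   .   .   .   .   .
0.15  35  35  45  45  35 -78 -79 -78 -78 -70   1   1   1   1   1   1   1 -69   .   .   . -51
0.10 -78 -78  45  45  35 -79 -79 -79 -79 -70   1   2   2  34  34   2   1 -69 -78 -79 -79 -51
0.05 -79 -78 -78 -79 -78 -78 -79 -79 -79 -70   1   2  35  35  35  31   1 -69 -78 -79 -78 -78
-0.00 -79 -79 -79 -78 -78 -79 -79 -79 -78 -71 -69   .  35  35  35   2   1 -69 -78 -78 -78 -79
```

```bash
python3 -m jog '0.094 0 -0.02 0.014 0 0 0;0.094 0 -0.055 0.039 0 0 0;0.094 0 -0.09 0.064 0 0 0;0.094 0 -0.125 0.089 0 0 0;0.094 0 -0.16 0.114 0 0 0;0.094 0 -0.195 0.139 0 0 0;0.094 0 -0.23 0.164 0 0 0;0.094 0 -0.265 0.189 0 0 0;0.094 0 -0.298 0.212 0 0 0;0.094 0 -0.298 0.212 0 0 0'
python3 -c "
from h import *
go((.427,-.3215,.12),22.8)"
```

```text
t: 1.1
position: [0.2709, 0.2167, 0.2046]
ee_rot: [0.186, 1.562, -0.191]
ft_force: [-0.6, -0.0, 0.1]
grip_width: 1.002
t 1.1 pos [0.2709 0.2167 0.2046] F [-0.6 -0.   0.1] grip 1.002 q [ 0.43 -0.32  2.04 -0.    1.42 -0.9 ]
tool axes
 [[-0.     0.237  0.971]
 [-0.003  0.971 -0.237]
 [-1.    -0.003  0.001]]
shift [ 0.0864 -0.4855  0.2793] turn [-6.376e-01 -4.000e-04  3.400e-03]
```

```bash
python3 -m jog '0.094 0 -0.03 0.025 -0.06 0 0;0.094 0 -0.07 0.05 -0.13 0 0;0.094 0 -0.11 0.08 -0.2 0 0;0.094 0 -0.15 0.105 -0.27 0 0;0.094 0 -0.19 0.13 -0.34 0 0;0.094 0 -0.23 0.155 -0.41 0 0;0.094 0 -0.27 0.18 -0.48 0 0;0.094 0 -0.31 0.2 -0.55 0 0;0.094 0 -0.35 0.22 -0.6 0 0;0.094 0 -0.39 0.24 -0.637 0 0.003'
python3 -c "
from h import *
go((.427,-.3215,.12),22.8)"
```

```text
t: 2.1
position: [0.4122, -0.2199, 0.2056]
ee_rot: [-0.313, 1.548, 0.314]
ft_force: [0.1, -0.1, -0.7]
grip_width: 1.003
t 2.1 pos [ 0.4122 -0.2199  0.2056] F [ 0.1 -0.1 -0.7] grip 1.003 q [-0.68 -0.03  1.79  0.    1.37 -2.65]
tool axes
 [[-0.    -0.389  0.921]
 [ 0.001  0.921  0.389]
 [-1.     0.001 -0.   ]]
shift [ 0.0855 -0.0995 -0.0259] turn [ 0.0017 -0.     -0.0008]
```

```bash
python3 -m jog '0.094 0 -0.01 -0.003 0.14 0 0;0.094 0 -0.02 -0.006 0.29 0 0;0.094 0 -0.03 -0.009 0.44 0 0;0.094 0 -0.04 -0.012 0.59 0 0;0.094 0 -0.05 -0.014 0.74 0 0;0.094 0.01 -0.06 -0.016 0.89 0 0;0.094 0.02 -0.07 -0.018 1.04 0 0;0.094 0.03 -0.08 -0.02 1.19 0 0;0.094 0.04 -0.09 -0.023 1.34 0 0;0.094 0.05 -0.0995 -0.026 1.49 0 0'
python3 -c "
from h import *
go((.427,-.3215,.12),22.8,1)"
```

```text
t: 3.1
position: [0.4279, -0.3207, 0.1545]
ee_rot: [0.854, 1.399, -0.851]
ft_force: [-0.5, -0.6, -0.2]
grip_width: 1.0
t 3.1 pos [ 0.4279 -0.3207  0.1545] F [-0.5 -0.6 -0.2] grip 1.0 q [-0.81  0.17  1.69  0.    1.28 -1.28]
tool axes
 [[-0.001  0.889  0.458]
 [ 0.002  0.458 -0.889]
 [-1.     0.    -0.002]]
shift [ 0.0344 -0.0012  0.0004] turn [ 1.6482e+00 -1.8000e-03  1.5000e-03]
```

```bash
python3 -m jog '0.094 0 0 0 0.15 0 0;0.094 0 0 0 0.3 0 0;0.094 0 0 0 0.45 0 0;0.094 0 0 0 0.6 0 0;0.094 0 0 0 0.75 0 0;0.094 0 0 0 0.9 0 0;0.094 0 0 0 1.05 0 0;0.094 0.01 0 0 1.2 0 0;0.094 0.02 -0.001 0 1.35 0 0;0.094 0.034 -0.001 0 1.5 0 0'
python3 -m jog '0.094 0 0 0 0.15 0 0;0.094 0 0 0 0.15 0 0'
python3 - <<'E'
from h import *
from station import bot
go((.427,-.3215,.026),22.8,1)
o=np.zeros((500,800,3),np.uint8)
f=bot.grab_frame("top");np.savez("/tmp/top2.npz",**f);o[:,:400]=cv2.resize(f["frame"][190:290,380:460],None,fx=5,fy=5)
g=bot.grab_frame("side");np.savez("/tmp/side2.npz",**g);o[:,400:]=cv2.resize(g["frame"][170:320,260:380],(400,500))
cv2.imwrite("pics/near.png",o[:,:,::-1])
E
```

```text
t: 4.1
position: [0.4283, -0.3202, 0.1201]
ee_rot: [1.914, 0.538, -1.913]
ft_force: [-1.4, 0.4, -0.2]
grip_width: 1.0
t: 4.3
position: [0.4288, -0.3187, 0.1189]
ee_rot: [2.005, 0.408, -2.005]
ft_force: [0.8, 0.5, -0.5]
grip_width: 1.0
t 4.3 pos [ 0.4288 -0.3187  0.1189] F [ 0.8  0.5 -0.5] grip 1.0 q [-0.8   0.21  1.73  0.    1.21  0.37]
tool axes
 [[-0.001  0.387 -0.922]
 [ 0.004 -0.922 -0.387]
 [-1.    -0.004 -0.001]]
shift [0.0929 0.0023 0.0028] turn [-0.0006 -0.0006  0.004 ]
```

View pics/near.png

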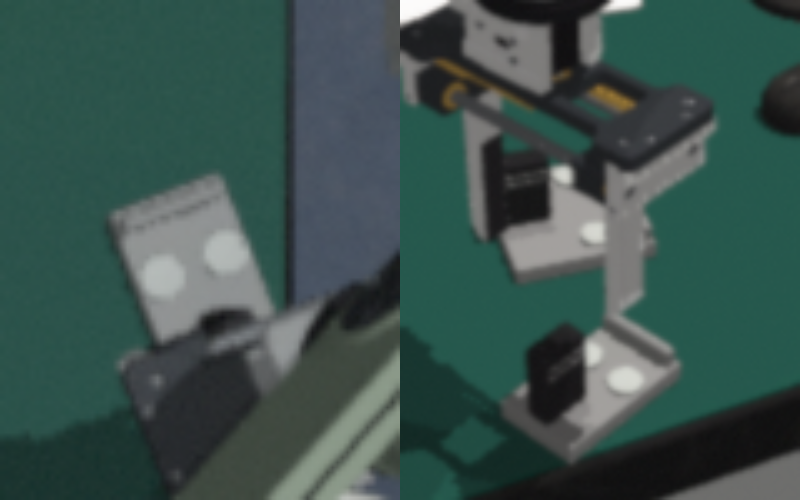

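The top crop (left) shows the carrier with the gripper squarely over its handle. The side crop (right) shows the two fingers above and astride the handle at about (555,370). I'll descend, then close.

```bash
python3 -m jog '0.094 0.015 0.002 0.003 0 0 0.004;0.094 0.035 0.002 0.003 0 0 0.004;0.094 0.055 0.002 0.003 0 0 0.004;0.094 0.075 0.002 0.003 0 0 0.004;0.094 0.088 0.002 0.003 0 0 0.004;0.094 0.093 0.002 0.003 0 0 0.004;0.094 0.093 0.002 0.003 0 0 0.004'
python3 -m jog '0.06 0 0 0 0 0 0;0.03 0 0 0 0 0 0;0.005 0 0 0 0 0 0;0.005 0 0 0 0 0 0;0.005 0 0 0 0 0 0;0.005 0 0 0 0 0 0;0.005 0 0 0 0 0 0;0.005 0 0 0 0 0 0'
```

```text
t: 5.1
position: [0.4269, -0.3221, 0.0265]
ee_rot: [2.002, 0.406, -2.0]
ft_force: [-0.4, 0.1, 0.5]
grip_width: 0.998
t: 5.9
position: [0.4269, -0.322, 0.0264]
ee_rot: [2.002, 0.406, -2.0]
ft_force: [-0.2, 0.6, -0.0]
grip_width: 0.358
```

```bash
python3 -m jog '0.005 0 0 0 0 0 0;0.005 0 0 0 0 0 0;0.005 0 0 0 0 0 0;0.005 0 0 0 0 0 0;0.005 0 0 0 0 0 0'
python3 -m jog '0.005 -0.01 0 0 0 0 0;0.005 -0.03 0 0 0 0 0;0.005 -0.06 0 0 0 0 0;0.005 -0.09 0 0 0 0 0;0.005 -0.1 0 0 0 0 0;0.005 -0.1 0 0 0 0 0'
python3 -c "
from h import *
go((.482,.202,.13),-9.1,1)"
```

```text
t: 6.4
position: [0.4267, -0.3218, 0.0264]
ee_rot: [2.002, 0.407, -2.0]
ft_force: [-0.7, 1.3, 1.7]
grip_width: 0.192
t: 7.0
position: [0.4278, -0.3231, 0.1285]
ee_rot: [2.003, 0.402, -1.996]
ft_force: [-0.1, -1.0, -2.3]
grip_width: 0.193
t 7.0 pos [ 0.4278 -0.3231  0.1285] F [-0.1 -1.  -2.3] grip 0.193 q [-0.81  0.2   1.72  0.    1.22  0.36]
tool axes
 [[ 0.004  0.39  -0.921]
 [-0.004 -0.921 -0.39 ]
 [-1.     0.005 -0.002]]
shift [-0.0032 -0.4623 -0.2548] turn [ 0.5598 -0.0035 -0.0042]
```

```bash
python3 -m jog '0.005 -0.02 -0.013 -0.007 0 0 0;0.005 -0.03 -0.039 -0.022 0.05 0 0;0.005 -0.03 -0.074 -0.041 0.11 0 0;0.005 -0.03 -0.109 -0.06 0.17 0 0;0.005 -0.03 -0.144 -0.08 0.23 0 0;0.005 -0.03 -0.18 -0.099 0.29 0 0;0.005 -0.03 -0.215 -0.118 0.35 0 0;0.005 -0.03 -0.25 -0.138 0.41 0 0;0.005 -0.03 -0.285 -0.157 0.47 0 0;0.005 -0.03 -0.32 -0.176 0.53 0 0'
python3 -c "
from h import *
go((.482,.202,.13),-9.1,1)"
```

```text
t: 8.0
position: [0.4633, 0.0421, 0.1553]
ee_rot: [-2.156, 0.146, 2.154]
ft_force: [1.7, 0.1, -1.8]
grip_width: 0.189
t 8.0 pos [0.4633 0.0421 0.1553] F [ 1.7  0.1 -1.8] grip 0.189 q [-0.09  0.02  1.86 -0.    1.26  1.61]
tool axes
 [[ 0.    -0.131 -0.991]
 [-0.003 -0.991  0.131]
 [-1.     0.003 -0.001]]
shift [ 0.0247 -0.1611  0.0024] turn [ 0.0272 -0.0009 -0.0032]
```

```bash
python3 -m jog '0.005 0.005 -0.035 0.001 0.01 0 0;0.005 0.01 -0.07 0.001 0.02 0 0;0.005 0.015 -0.105 0.002 0.027 0 -0.003;0.005 0.02 -0.135 0.002 0.027 0 -0.003;0.005 0.025 -0.155 0.002 0.027 0 -0.003;0.005 0.025 -0.161 0.002 0.027 0 -0.003;0.005 0.025 -0.161 0.002 0.027 0 -0.003'
python3 - <<'E'
from h import *
from station import bot
go((.482,.202,.032),-9.1,1)
o=np.zeros((600,800,3),np.uint8)
f=bot.grab_frame("top");np.savez("/tmp/top3.npz",**f);o[:,:400]=cv2.resize(f["frame"][130:280,170:270],(400,600))
g=bot.grab_frame("side");np.savez("/tmp/side3.npz",**g);o[:400,400:]=cv2.resize(g["frame"][80:220,220:360],(400,400))
cv2.imwrite("pics/over.png",o[:,:,::-1])
P=cloud(f)
E
```

```text
t: 8.7
position: [0.4812, 0.202, 0.1281]
ee_rot: [-2.138, 0.17, 2.143]
ft_force: [0.5, -0.4, -1.5]
grip_width: 0.19
t 8.7 pos [0.4812 0.202  0.1281] F [ 0.5 -0.4 -1.5] grip 0.19 q [ 0.23  0.17  1.75 -0.    1.22  1.96]
tool axes
 [[-0.002 -0.157 -0.988]
 [-0.001 -0.988  0.157]
 [-1.     0.002  0.002]]
shift [ 0.0961 -0.0003 -0.001 ] turn [ 0.0017  0.002  -0.0018]
```

View pics/over.png

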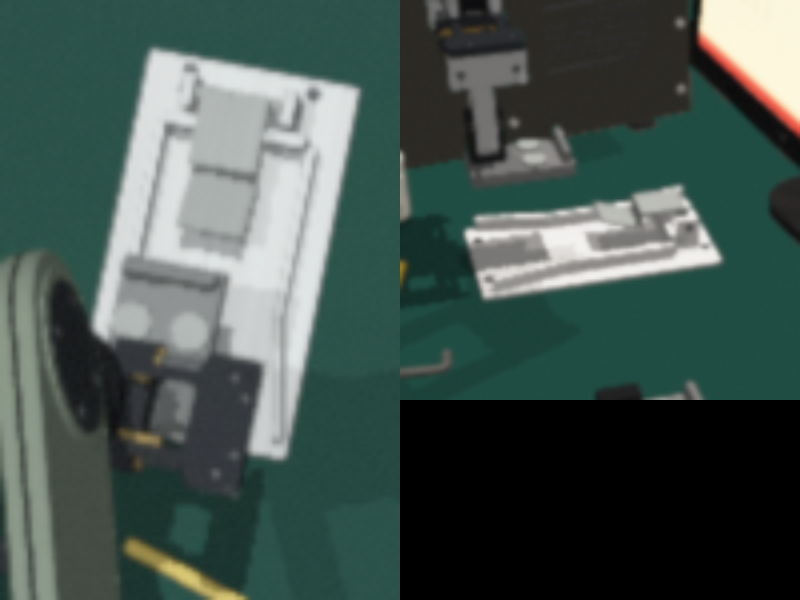

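Run:
```python
from h import *
f=dict(np.load("/tmp/top3.npz"))
c=lambda *p:np.array(p)/4+[170,130]
rg=plane(f,c((125,257),(228,275)),.13);ra=plane(f,c((168,130),(143,255),(318,150),(280,350)),.021)
e=plane(f,c((152,48),(360,88),(287,460)),.006)
ps=lambda a,b:np.degrees(np.arctan2((a-b)[1],(a-b)[0]))
print("ridge",rg.round(3),"yaw",ps(rg[0],rg[1])-90)
print("rails",ra.round(3),ps(ra[0],ra[1]),ps(ra[2],ra[3]),"plate side",ps(e[1],e[2]),"end",ps(e[0],e[1])-90,e.round(3))
x=np.array([np.cos(np.radians(-9.1)),np.sin(np.radians(-9.1))]);y=np.array([-x[1],x[0]]);O=np.array([.5855,.1852])
for n,q in(("ridge",rg),("rails",ra),("plate",e)):print(n,((q[:,:2]-O)@x*1e3).round(1),((q[:,:2]-O)@y*1e3).round(1))
```

```text
ridge [[0.561 0.212 0.13 ]
 [0.553 0.153 0.13 ]] yaw -8.150823595882557
rails [[0.651 0.216 0.021]
 [0.571 0.228 0.021]
 [0.641 0.122 0.021]
 [0.515 0.14  0.021]] -8.486465365239892 -8.283558680624177 plate side -8.693814809204524 end -9.194178569580956 [[0.705 0.232 0.006]
 [0.684 0.099 0.006]
 [0.446 0.135 0.006]]
ridge [-28.4 -27.4] [ 22.6 -36.8]
rails [ 59.4 -20.7  64.8 -62.7] [ 41.   40.1 -54.1 -55.9]
plate [ 110.9  110.7 -129.5] [ 65.6 -69.8 -71.5]
```

The top crop shows the carrier over the open end with its ridge leading, and the side crop shows it hanging level. Measured the same way, the ridge centre sits at -7 mm laterally, the rails' centre at -7 and the plate's at -3, and the yaws agree within 1°. So I lower it.

```bash
python3 -m jog '0.005 0.015 0 -0.001 0 0 0;0.005 0.035 0 -0.001 0 0 0;0.005 0.055 0 -0.001 0 0 0;0.005 0.075 0 -0.001 0 0 0;0.005 0.085 0 -0.001 0 0 0;0.005 0.092 0 -0.001 0 0 0;0.005 0.095 0 -0.001 0 0 0;0.005 0.095 0 -0.001 0 0 0'
python3 -c "
from h import *
go((.564,.189,.032),-9.1,1)"
```

```text
t: 9.6
position: [0.4832, 0.2005, 0.0343]
ee_rot: [-2.139, 0.172, 2.139]
ft_force: [-0.1, 0.2, -0.9]
grip_width: 0.189
t 9.6 pos [0.4832 0.2005 0.0343] F [-0.1  0.2 -0.9] grip 0.189 q [ 0.23  0.31  1.81 -0.    1.02  1.96]
tool axes
 [[ 0.    -0.159 -0.987]
 [-0.001 -0.987  0.159]
 [-1.     0.001 -0.   ]]
shift [ 0.0024 -0.0015 -0.0816] turn [-0.0006 -0.0002 -0.0012]
```

```bash
python3 -m jog '0.005 0.001 0 0 0 0 0;0.005 0.002 0 0 0 0 0;0.005 0.0025 0 -0.005 0 0 0;0.005 0.0025 0 -0.012 0 0 0;0.005 0.0025 0 -0.019 0 0 0;0.005 0.0025 0 -0.026 0 0 0;0.005 0.0025 0 -0.033 0 0 0;0.005 0.0025 0 -0.04 0 0 0;0.005 0.0025 0 -0.045 0 0 0;0.005 0.0025 0 -0.045 0 0 0'
python3 -c "
from h import *
go((.564,.189,.032),-9.1,1)"
```

```text
t: 10.6
position: [0.5294, 0.1932, 0.0324]
ee_rot: [-2.141, 0.172, 2.136]
ft_force: [0.1, 0.2, 3.5]
grip_width: 0.192
t 10.6 pos [0.5294 0.1932 0.0324] F [0.1 0.2 3.5] grip 0.192 q [ 0.2   0.38  1.71 -0.    1.05  1.93]
tool axes
 [[ 0.002 -0.159 -0.987]
 [-0.001 -0.987  0.159]
 [-1.     0.001 -0.002]]
shift [ 0.0005 -0.0013 -0.0348] turn [-0.0011 -0.0025 -0.0006]
```

```bash
python3 -m jog '0.005 0 0 -0.005 0 0 0;0.005 0 0 -0.01 0 0 0;0.005 0 0 -0.015 0 0 0;0.005 0 0 -0.019 0 0 0'
python3 -m jog '0.005 0 0 -0.004 0 0 0;0.005 0 0 -0.007 0 0 0;0.005 0 0 -0.01 0 0 0'
python3 -m jog '0.005 0 0 -0.003 0 0 0;0.005 0 0 -0.004 0 0 0'
python3 - <<'E'
from h import *
from station import bot
go((.564,.189,.032),-9.1,1)
o=np.zeros((600,800,3),np.uint8)
f=bot.grab_frame("top");np.savez("/tmp/top4.npz",**f);o[:,:400]=cv2.resize(f["frame"][130:280,170:270],(400,600))
g=bot.grab_frame("side");np.savez("/tmp/side4.npz",**g);o[:400,400:]=cv2.resize(g["frame"][110:190,240:340],(400,400))
cv2.imwrite("pics/in.png",o[:,:,::-1])
E
```

```text
t: 11.0
position: [0.5458, 0.1905, 0.0325]
ee_rot: [-2.135, 0.172, 2.142]
ft_force: [-10.1, 0.6, 11.9]
grip_width: 0.192
t: 11.3
position: [0.5521, 0.1896, 0.0329]
ee_rot: [-2.127, 0.172, 2.151]
ft_force: [-12.9, 0.2, 12.9]
grip_width: 0.191
t: 11.5
position: [0.5537, 0.1894, 0.0333]
ee_rot: [-2.122, 0.172, 2.157]
ft_force: [-9.7, 1.7, 10.4]
grip_width: 0.19
t 11.5 pos [0.5537 0.1894 0.0333] F [-9.7  1.7 10.4] grip 0.19 q [0.18 0.43 1.64 0.   1.09 1.91]
tool axes
 [[-0.016 -0.159 -0.987]
 [-0.    -0.987  0.159]
 [-1.     0.003  0.016]]
shift [ 0.0011 -0.0013 -0.0102] turn [-0.0004  0.0162 -0.0029]
```

View pics/in.png

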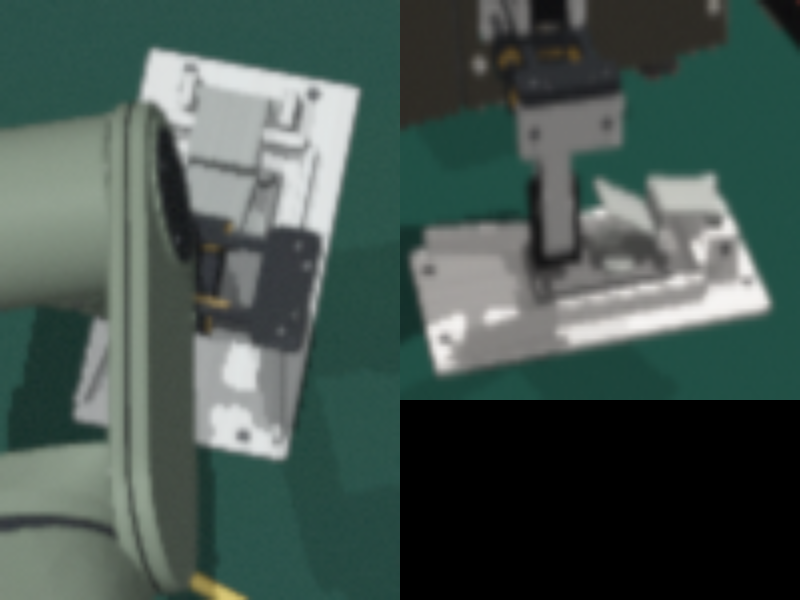

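The top crop shows the carrier's front under the catch, and the side crop shows the lip at (625,205) lifted by the ridge. The handle is at dock x of about -32 mm, so I push on a little.

```bash
python3 -m jog '0.005 0 0 -0.003 0 0.008 0;0.005 0 0 -0.006 0 0.016 0;0.005 0 0 -0.008 0 0.016 0'
python3 -m jog '0.005 0 0 -0.002 0 0 0;0.005 0 0 -0.003 0 0 0'
python3 -c "
from h import *
go((.5675,.1882,.0325),-9.1,1)"
```

```text
t: 11.9
position: [0.5625, 0.1878, 0.0326]
ee_rot: [-2.142, 0.174, 2.138]
ft_force: [-0.3, 0.1, -1.5]
grip_width: 0.19
t: 12.1
position: [0.5659, 0.1872, 0.0325]
ee_rot: [-2.142, 0.174, 2.138]
ft_force: [-0.9, 0.2, 0.4]
grip_width: 0.192
t 12.1 pos [0.5659 0.1872 0.0325] F [-0.9  0.2  0.4] grip 0.192 q [ 0.18  0.44  1.62 -0.    1.08  1.91]
tool axes
 [[ 0.002 -0.159 -0.987]
 [-0.003 -0.987  0.159]
 [-1.     0.003 -0.002]]
shift [-0.     -0.0012 -0.0014] turn [-0.0005 -0.0022 -0.0029]
```

The push force dropped to zero at dock x ≈ -20 mm, which suggests the catch has clicked. I check its height before letting go.

Run:
```python
from h import *
from station import bot
g=bot.grab_frame("side")
o=np.zeros((600,800,3),np.uint8)
x=np.array([np.cos(np.radians(-9.1)),np.sin(np.radians(-9.1))]);y=np.array([-x[1],x[0]]);O=np.array([.5855,.1852])
for n,f in(("start",dict(np.load("/tmp/side1.npz"))),("before",dict(np.load("/tmp/side4.npz"))),("now",g)):
    P=cloud(f);a=(P[...,:2]-O)@x;b=(P[...,:2]-O)@y+.005
    z=[np.round(1e3*np.median(P[...,2][(abs(a-c)<.005)&(abs(b)<.014)&(P[...,2]>.002)]),1) for c in(.01,.02,.03,.04,.05,.06,.07,.08,.09)]
    print(n,z)
o[:,:400]=cv2.resize(dict(np.load("/tmp/side1.npz"))["frame"][130:190,290:340],(400,480))[:480].copy() if 0 else 0
o[:400,:400]=cv2.resize(np.load("/tmp/side1.npz")["frame"][130:190,280:340],(400,400))
o[:400,400:]=cv2.resize(g["frame"][130:190,280:340],(400,400))
cv2.imwrite("pics/click.png",o[:400,:,::-1])
```

```text
start [np.float64(12.2), np.float64(11.2), np.float64(32.1), np.float64(33.5), np.float64(45.3), np.float64(23.2), np.float64(46.4), np.float64(47.5), np.float64(38.3)]
before [np.float64(58.0), np.float64(48.6), np.float64(26.1), np.float64(42.1), np.float64(54.8), np.float64(21.5), np.float64(50.6), np.float64(48.3), np.float64(45.7)]
now [np.float64(218.4), np.float64(38.6), np.float64(33.6), np.float64(37.0), np.float64(39.5), np.float64(45.1), np.float64(45.6), np.float64(47.1), np.float64(38.2)]
```

View pics/click.png

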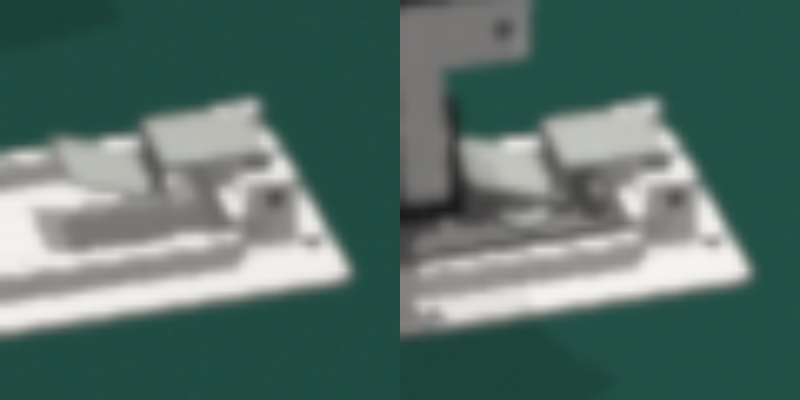

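The catch looks the same as at the start (left) and is back at its resting height (top 45–47 mm against 51–55 when lifted). Time to release and retreat upward.

```bash
python3 -m jog '0.05 0 0 0 0 0 0;0.05 0 0 0 0 0 0;0.05 0 0 0 0 0 0;0.05 0 0 0 0 0 0;0.05 0 0 0 0 0 0;0.05 0 0 0 0 0 0;0.05 0 0 0 0 0 0;0.05 0 0 0 0 0 0'
python3 -m jog '0.05 -0.01 0 0 0 0 0;0.05 -0.03 0 0 0 0 0;0.05 -0.06 0 0 0 0 0;0.05 -0.1 0 0 0 0 0;0.05 -0.12 0 0.02 0 0 0;0.05 -0.12 0 0.06 0 0 0;0.05 -0.12 -0.0 0.1 0 0 0;0.05 -0.12 0.04 0.12 0 0 0;0.05 -0.12 0.08 0.12 0 0 0;0.05 -0.12 0.12 0.12 0 0 0'
python3 - <<'E'
from h import *
from station import bot
x=np.array([np.cos(np.radians(-9.1)),np.sin(np.radians(-9.1))]);y=np.array([-x[1],x[0]]);O=np.array([.5855,.1852])
f=bot.grab_frame("top");g=bot.grab_frame("side")
P=np.r_[cloud(f).reshape(-1,3),cloud(g).reshape(-1,3)]
a=(P[:,:2]-O)@x;b=(P[:,:2]-O)@y+.005
m=(P[:,2]>.055)&(P[:,2]<.09)&(abs(a)<.13)&(abs(b)<.04);print("handle dock x,y",a[m].mean(),b[m].mean(),P[m,2].max(),m.sum())
for r in carrier(f,(325,195,385,255)):print("wide",r)
print(bot.observe()["ft_force"],bot.observe()["grip_width"],bot.observe()["t"])
o=np.zeros((600,800,3),np.uint8)
o[:,:400]=cv2.resize(f["frame"][130:280,170:270],(400,600));o[:400,400:]=cv2.resize(g["frame"][110:190,240:340],(400,400))
cv2.imwrite("pics/end.png",o[:,:,::-1])
E
```

```text
t: 12.95
position: [0.5662, 0.1872, 0.0325]
ee_rot: [-2.143, 0.174, 2.137]
ft_force: [-0.2, 0.2, 0.1]
grip_width: 0.53
t: 13.95
position: [0.4276, 0.0876, 0.1535]
ee_rot: [-2.146, 0.171, 2.136]
ft_force: [1.4, -0.4, 0.1]
grip_width: 0.536
handle dock x,y -0.019018170801915518 -0.001109255895583624 0.08035782332696052 255
wide (((479.36663818359375, -141.87583923339844), (18.837482452392578, 35.21726989746094), 81.91900634765625), array([ 0.47936705, -0.14198131]), 117)
wide (((508.0317687988281, -146.4440155029297), (105.96533966064453, 101.24439239501953), 82.77175903320312), array([ 0.50915374, -0.14666434]), 1662)
wide [ 0.47936804 -0.14201455  0.06749748]
[-0.51188591  0.54420143  0.15063981] 0.5349410281599911 14.05
```

View pics/end.png

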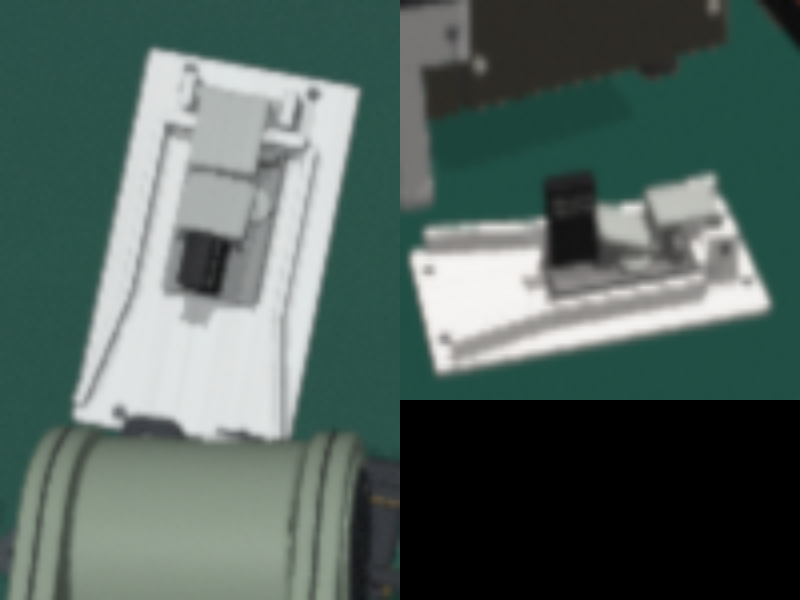

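The carrier sits flat in the dock between the rails, its ridge behind the lowered catch and its handle at (200,262) in the top crop. The arm is clear.

```bash
python3 -c "
from station import bot
bot.job_done();print(bot.observe()['t'])"
```

```text
the job is handed in; nothing more can be done
the job is handed in; nothing more can be done
```

The narrow carrier is latched in the dock. I took it by its handle, lowered it into the open end with the ridge leading, slid it in under the catch, let go and moved the arm clear. I then handed the job in at about 14 s of the 38 s limit.

- **Latch:** the push force rose to about 13 N along the slide (2 to 6 N was expected, partly because I was also pressing down with about 13 N), then fell to about 0. The catch was back at its resting height and looked the same as at the start.
- **Carrier position:** the last look put the handle at dock x of about -19 mm, inside the -27 to -17 mm home range, and the plate looked flat between the rails.
- **Wide carrier:** it measured within 0.2 mm of where it started.
- **Disagreement:** before lowering, my two estimates of the dock centre line differed by about 4 mm (rails against base plate), well inside the 15 mm of clearance on each side.

No check failed. The click itself is inferred from the force drop and the pictures, because the catch angle can't be read directly.

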